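# Rock a tight plug-in relay out of its socket

### The arm

A 7-joint arm with a two-finger parallel gripper is mounted at the origin on a cart in front of the work surface, level with it; the furniture and walls round the work are solid. World frame = base frame: x ahead of the robot, y to its left, z up, the work surface at z = 0. Lengths are in m, angles in rad, forces in N, time in s.
With the tool pointing down it reaches from about 0.425 to 0.925 m from the base axis. Payload 6.8 kg.
Tool frame: the origin (TCP) lies midway between the tips of the shut fingers; the grasp point (between the pads) lies 19 mm behind it; z points along the fingers, y is the line along which they close (so a half turn about z gives the same grasp; the last joint's range is limited). The gripper opens to 88 mm and grips with 3 to 60 N. Pads are 20 mm wide; open, the fingers measure 115 mm over their backs; the gripper's body (75 mm by 178 mm) begins 61 mm behind the grasp point.
Start: joints at [1.094, 0.477, 0.022, 1.555, -0.011, 1.109, -0.083], TCP at [0.243, -0.63, 0.223] pointing down, gripper open.
Joint ranges: [-2.96, 2.96], [-0.34, 2.1], [-1.41, 1.46], [0.24, 2.44], [-1.37, 4.51], [0.17, 1.92], [-2.96, 2.96]. Speed limits (rad/s): [2.39, 2.39, 3.14, 3.14, 3.14, 3.14, 3.14].

### API

Orientations are given as a unit quaternion [w, x, y, z].
In Python, from bench import status, cams, order gives the robot as it stands.
- The arm moves only by the tool step_arm, never from a script. Its argument "plan" is text: rows parted by semicolons, each of 6 numbers parted by spaces: the shift along the world's x, y, z in m, then the turn, a rotation vector about the world's x, y, z in degrees. In form: x y z ax ay az; .... A call has 1 to 8 rows; each row is the pose to reach, as a shift and turn from the pose commanded when the call began; what a row does not reach only later rows make up. A row lasts 1/12 s, in which the tool goes at most 41.7 mm and 7.16 degrees, less where a joint would pass 70% of its speed; a pose out of reach is approached as far as the arm can. A call with a gripper value outside its range is refused whole. "fingers" is the finger opening in m, from 0 to 0.0878, set as the call begins (left out, the last holds). The fingers move at their own pace and stop on an object; "newtons" is the grip in N (left out, the last holds). Time passes only in rows, so rows that repeat a pose let the fingers close. It gives the time, the measured TCP pose, the force, the opening and the grip force at its end, in the units of the state.
- status.observe(): the state, without advancing time (a new reading comes with each control period).
- cams.read_camera(name): name is "scene" or "top" or "wrist"; returns (picture, depth): 400x640x3 uint8, blue, green, red; 400x640 float32, m along the optical axis (not along the pixel's ray), 0 where there is no reading.
- cams.calibration(name): a dict with "camera_matrix" (3x3 intrinsics, pixels), "k1" (the pictures are not rectified: a ray, as slopes to the right and down, at radius r is drawn at 1 + k1 r^2 times it, then the intrinsics apply), "extrinsics" (4x4, takes a point from camera to world coordinates). Camera axes: x right, y down, z forward; pixel columns grow to the right and rows downward; lengths in m; the calibration is good to about 2 mm. A picture is of the moment at which its call begins: read the wrist's pose just before it. calibration takes no time and is no camera call; for the wrist camera it gives the pose at the moment of the call.
- order.sign_off(): hands the job in; it is judged then, once.
Trained networks look in the newest picture that a camera, given by its name, has taken for a name from the list of things; names that differ only in an ending like _2 or _b are one class to them, and where a whole thing is asked for, a point or a joint stands for the part that bears it (a point fixed in the world has none). Each returns a list of dicts, best first, with "p" (0 to 1); they miss things now and then, are a little off and sometimes report something else, mostly with a low value. They report only what shows in the picture. A call takes as long as a camera call. They do not tell look-alikes from the thing itself.
- cams.regions_of(camera, target): "mask" (400x640 bool, what is visible of it) and "location" ([column, row] as shares, 0 to 1, of the picture: columns of its width, rows of its height, amid what is visible of it).
- cams.landmark_of(camera, target): "location" ([column, row] as shares, 0 to 1, of the picture: columns of its width, rows of its height: a listed point, or the origin of a listed thing).
The state is a dict: "clock": time; "joint_positions": joint angles; "dq": joint speeds; "effort": joint torques, N m; "tcp_pos": TCP position; "eef_rot": TCP orientation; "contact_force": force on the tool from outside, world axes, zero at the start; "ft_torque": the same for the moment, N m; "finger_gap": finger opening in m; "grip_force": force on a finger pad.
Only numpy, scipy, OpenCV 4.12 (cv2) and the standard library are available. Lean on these libraries where they do the work, as an engineer would, in place of code of your own. Each camera call takes 0.05 s, during which the arm holds its last target. There are 200 camera calls.

### The job

The tall plug-in relay of the kiln control has failed. Take hold of it and rock it gently in its socket, tilting it first to the left and then back over to the right, until it rises free, then put it in the clear punnet and let go. The socket plate is not screwed down and a straight pull would lift it: keep it down on the bench where it stands, and leave the plate with the low timer alone.

Things in the scene. Friction and masses are not known exactly. Their poses are not given: they have to be found in the camera images.
- relay_mid (a point): Centre of the tall relay's block: loose grey plastic on a black foot, 90 g, 28 (x, grip across this, upper half) x 40 (y) x 62 mm high (z). Two brass blades, 12 mm long, 16 wide, 4 thick, stand under it at y = +-12.75 mm; their ends are 43 mm below this point, the block's underside 31 mm. It is rocked in y; +y is left. Seated, this point is 70 mm above the plate's underside.
- socket (a point): Middle of the socket's top, where the block rests; axes as the plate's. Sprung contacts hold each blade with 8 to 12 N, up or down, till it has risen 11 mm. Both outweigh the plate, one does not. Turn hand and relay together: shoving slides the plate. A 12 degree lean about the block's lower edge (y = +-20) lifts the far blade 7 mm, and it stays; lean back about that raised blade, and the other rises past 11.
- relay_plate: Plate under the tall relay: loose steel, 84 (x) x 130 (y) mm, 1.3 kg, on rubber feet. Origin at the centre of its underside, z up, +x away from the robot, +y left (turned up to 0.2 rad). The socket's top is 39 mm up, 56 mm wide in x. From 30 mm off the middle, at both y ends, stand black terminal blocks 64 mm high: room to lean 18 degrees. Beside the relay in x nothing stands higher than the top.
- timer_plate: Bystander, leave alone: the same loose plate with the same terminal blocks, but carrying a low timer with a round knob, its block only 32 mm high (top of the knob 78 mm above the bench). Origin at the centre of its underside, axes as the other plate's. The two plates and the punnet change places.
- clear_punnet: Clear plastic punnet, fixed, open on top, 136 (x) x 94 (y) x 44 mm high, walls sloping in to a floor of 112 x 70 mm. Origin at the centre of its underside, z up, x along its length, which lies roughly left-right; the floor inside is 2 to 4 mm above the origin.
Not all that is in view belongs to the job. Leave any orange or purple look-alike of the part that bears relay_mid alone.

How it is judged:
On the way, in this order (a step that is already met when the one before it is completed fails the run):
1. the tall relay has been leaned to the left (at least 4 degrees) with its blades still in the socket (angle between relay_mid's own z axis and vertical above 0.07 rad and y of relay_mid in the frame of relay_plate above 0.0015 m and z of relay_mid in the frame of relay_plate below 0.082 m), for 0.05 s.
2. it has then been leaned to the right (at least 4 degrees), still down in the socket (angle between relay_mid's own z axis and vertical above 0.07 rad and y of relay_mid in the frame of relay_plate below -0.0015 m and z of relay_mid in the frame of relay_plate below 0.086 m), for 0.05 s.
3. it has risen clear of the socket (z of relay_mid in the frame of relay_plate above 0.095 m), for 0.1 s.
At the end, for the whole second after the job is handed in: The tall relay lies or stands inside the punnet: its centre within 50 mm of the punnet's middle lengthwise and 35 mm across, and less than 52 mm above the punnet's underside. The socket plate stands still within 40 mm, and the timer plate within 20 mm, of where it was (x of relay_mid in the frame of clear_punnet between -0.05 and 0.05 m and y of relay_mid in the frame of clear_punnet between -0.035 and 0.035 m and z of relay_mid in the frame of clear_punnet below 0.052 m and linear speed of relay_plate below 0.02 m/s and distance of relay_plate from where it was at the start of the episode below 0.04 m and distance of timer_plate from where it was at the start of the episode below 0.02 m); the robot touches nothing.
It fails at once if the socket plate is lifted off the bench (more than 8 mm, or tipped more than 6 degrees) (height (world z) of relay_plate above 0.008 m or angle between relay_plate's own z axis and vertical above 0.105 rad).
It fails at once if the socket plate is dragged more than 40 mm (distance of relay_plate from where it was at the start of the episode above 0.04 m).
It fails at once if the timer plate is moved more than 20 mm (distance of timer_plate from where it was at the start of the episode above 0.02 m).
It also fails if it takes over 45 s, if anything falls off the work surface, if the arm or the gripper's body presses on something with over 40 N, if the wrist force passes 120 N, or if a joint passes its speed limit or range.

## Working session

There is one attempt and no reset: what is moved stays moved. The work goes in short steps, Python scripts to look and compute and a tool call to move; the robot and the scene stay as the last step left them, time stands still between calls to the robot, and variables do not carry over. Pictures are saved under pics/ and viewed, at most 10 in all, crops included, and the job is handed in when it is done.

Besides the shell and the picture viewer there is one more tool, called as name(argument=value, ...) on one line, values as JSON. step_arm: Moves the arm, as the interface text tells. Its arguments: {"type":"object","properties":{"plan":{"type":"string"},"fingers":{"type":"number"},"newtons":{"type":"number"}},"required":["plan"]}

```bash
ls; mkdir -p pics
cat > h.py <<'E'
import numpy as np, cv2
from bench import status, cams, order
def world(cal,uv,d):
    K=np.array(cal["camera_matrix"]);k=cal["k1"];uv=np.atleast_2d(uv).astype(float)
    p=cv2.undistortPoints(uv.reshape(-1,1,2),K,np.array([k,0,0,0,0.])).reshape(-1,2)
    d=np.broadcast_to(d,len(p))
    c=np.c_[p*d[:,None],d]
    T=np.array(cal["extrinsics"]);return c@T[:3,:3].T+T[:3,3]
def cloud(cal,mask,depth):
    v,u=np.nonzero(mask&(depth>0));return world(cal,np.c_[u,v],depth[v,u])
E
python3 - <<'E'
from h import *
s=status.observe();print(s)
ims=[]
for n in("scene","top"):
    im,d=cams.read_camera(n);cal=cams.calibration(n)
    cv2.imwrite(f"pics/{n}1.png",im)
    for t in("relay_mid","relay_plate","timer_plate","clear_punnet","socket"):
        for r in cams.landmark_of(n,t)[:3]:
            u=np.array(r["location"])*[640,400];
            dd=d[int(u[1]),int(u[0])]
            print(n,t,round(r["p"],2),u.round(),world(cal,u,dd).round(3))
E
```

```text
pics
{'clock': 0.0, 'joint_positions': array([ 1.09389795,  0.47779703,  0.02235828,  1.55641554, -0.01149066,
        1.10933426, -0.08308815]), 'dq': array([ 0.0014662 ,  0.0010964 , -0.0004135 ,  0.00025466, -0.00182969,
        0.00131267,  0.00065947]), 'effort': array([-8.75091428e-05, -5.82856357e+01,  1.53486338e+00, -2.72614306e+01,
       -5.42406959e-02,  1.70749653e-02,  1.68270144e-04]), 'tcp_pos': array([ 0.24309021, -0.62906517,  0.22169934]), 'eef_rot': array([-8.80281134e-04,  9.83044209e-01,  1.83366437e-01, -2.41689176e-04]), 'contact_force': array([ 0.54540092, -0.3140209 ,  0.04752764]), 'ft_torque': array([ 0.07182935, -0.01547602, -0.02760716]), 'grip_force': 0.0, 'finger_gap': 0.08806610126989925}
scene relay_mid 0.85 [423. 284.] [[ 0.499 -0.504  0.046]]
scene relay_mid 0.82 [343. 236.] [[ 0.493 -0.272  0.074]]
scene relay_mid 0.55 [381. 269.] [[ 0.217 -0.591  0.245]]
scene relay_plate 0.61 [343. 256.] [[ 0.48  -0.289  0.029]]
scene clear_punnet 0.85 [288. 227.] [[ 0.466 -0.094  0.037]]
scene socket 0.66 [343. 246.] [[ 0.493 -0.275  0.047]]
top relay_mid 0.78 [449. 229.] [[ 0.516 -0.48   0.076]]
top relay_mid 0.71 [422. 236.] [[ 0.494 -0.401  0.075]]
top relay_mid 0.55 [374. 235.] [[ 0.492 -0.264  0.093]]
top relay_plate 0.87 [368. 231.] [[ 0.502 -0.246  0.104]]
top timer_plate 0.63 [198. 192.] [[0.609 0.246 0.036]]
top clear_punnet 0.67 [298. 230.] [[ 0.507 -0.049 -0.001]]
top socket 0.84 [370. 233.] [[ 0.496 -0.252  0.099]]
```

View pics/scene1.png

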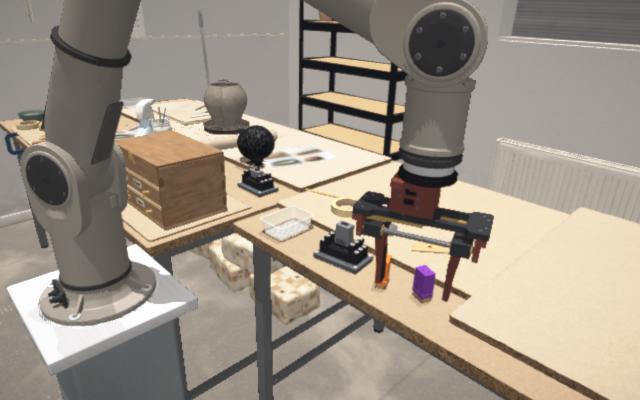

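View pics/top1.png

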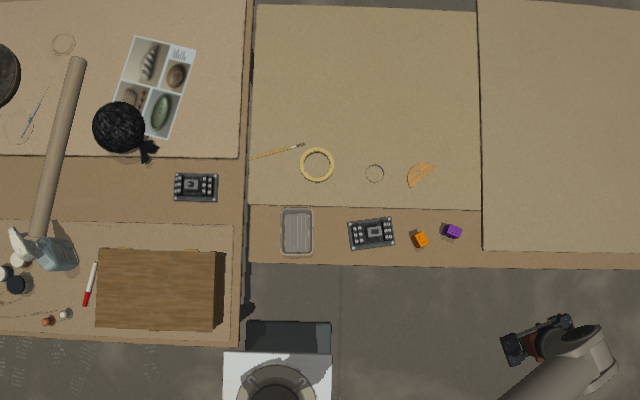

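The tall grey relay's plate is at top (371,232). The punnet is to its left at (297,231), the orange and purple decoys to its right at (420,240) and (452,231), and the timer plate at (195,187). Next I'll measure the poses.

Run:
```python
from h import *
n="top";im,d=cams.read_camera(n);cal=cams.calibration(n)
for t in("relay_plate","relay_mid","clear_punnet","timer_plate"):
    for r in cams.regions_of(n,t)[:3]:
        P=cloud(cal,r["mask"],d)
        if len(P)<20: continue
        q=cv2.minAreaRect(P[:,:2].astype(np.float32)*1000)
        print(t,round(r["p"],2),np.array(r["location"])*[640,400],len(P),"rect",q,"z",np.percentile(P[:,2],[2,50,98]).round(3))
        top=P[P[:,2]>np.percentile(P[:,2],98)-.008]; print("   toppart",top.mean(0).round(3),len(top))
```

```text
relay_plate 0.68 [364.288 232.68 ] 1135 rect ((504.8208312988281, -264.83587646484375), (86.86399841308594, 136.8442840576172), 11.063586235046387) z [-0.002  0.034  0.067]
   toppart [ 0.504 -0.262  0.065] 178
relay_mid 0.67 [451.904 229.4  ] 221 rect ((517.9197387695312, -497.2078857421875), (42.683921813964844, 44.081764221191406), 66.86021423339844) z [0.006 0.071 0.078]
   toppart [ 0.512 -0.494  0.073] 126
relay_mid 0.62 [373.184 234.28 ] 171 rect ((503.0497741699219, -262.75189208984375), (27.681976318359375, 40.38654327392578), 9.46459674835205) z [0.049 0.099 0.106]
   toppart [ 0.503 -0.263  0.101] 106
relay_mid 0.48 [423.296 238.6  ] 175 rect ((485.0647277832031, -406.0527648925781), (46.487735748291016, 35.692230224609375), 30.89324378967285) z [0.009 0.071 0.079]
   toppart [ 0.486 -0.401  0.074] 95
clear_punnet 0.73 [365.632 234.8  ] 1120 rect ((505.51629638671875, -263.04864501953125), (87.91737365722656, 134.64569091796875), 9.221240043640137) z [0.001 0.034 0.067]
   toppart [ 0.503 -0.261  0.064] 174
clear_punnet 0.63 [295.104 231.6  ] 1539 rect ((499.71728515625, -42.038089752197266), (137.9811248779297, 97.715087890625), 1.5139312744140625) z [-0.006  0.003  0.046]
   toppart [ 0.507 -0.043  0.043] 227
timer_plate 0.95 [197.568 192.32 ] 1209 rect ((629.4034423828125, 261.0325927734375), (134.93174743652344, 92.24154663085938), 89.697265625) z [0.006 0.039 0.075]
   toppart [0.628 0.257 0.072] 148
```

step_arm(plan="0.024 0.033 0 0 0 7; 0.048 0.067 0 0 0 14; 0.072 0.1 0 0 0 21; 0.095 0.133 0 0 0 28; 0.118 0.166 0 0 0 35; 0.142 0.2 0 0 0 42; 0.166 0.233 0 0 0 49; 0.19 0.266 0 0 0 56", fingers=0.07, newtons=30)

```text
clock: 1.52
tcp_pos: [0.4342, -0.362, 0.2231]
eef_rot: [0.0, 0.78, 0.626, -0.0]
contact_force: [0.2, -0.9, -0.5]
finger_gap: 0.0703
grip_force: 0.0
```

step_arm(plan="0.024 0.033 0 0 0 7; 0.048 0.066 0 0 0 14; 0.07 0.1 0 0 0 21; 0.07 0.1 0 0 0 23; 0.07 0.1 0 0 0 23; 0.07 0.1 0 0 0 23")

```text
clock: 2.02
tcp_pos: [0.5031, -0.2641, 0.2226]
eef_rot: [0.0, 0.643, 0.766, -0.0]
contact_force: [-0.4, -1.3, -0.2]
finger_gap: 0.0702
grip_force: 0.0
```

```bash
cat > look.py <<'E'
from h import *
import sys
from scipy.spatial.transform import Rotation as R
s=status.observe();print(s["clock"],s["tcp_pos"].round(4),s["joint_positions"].round(2),s["contact_force"].round(1),s["ft_torque"].round(2),s["finger_gap"],s["grip_force"])
M=R.from_quat(s["eef_rot"],scalar_first=True).as_matrix();print("tool y",M[:,1].round(3),np.degrees(np.arctan2(M[1,1],M[0,1])),"tool z",M[:,2].round(3))
for n in sys.argv[2:]:
    cal=cams.calibration(n);im,d=cams.read_camera(n);cv2.imwrite(f"pics/{n}_{sys.argv[1]}.png",im)
    for t in("relay_plate","relay_mid"):
        for r in cams.regions_of(n,t)[:2]:
            P=cloud(cal,r["mask"],d)
            if len(P)<20: continue
            z=np.percentile(P[:,2],95); T=P[P[:,2]>z-.006]
            print(t,round(r["p"],2),len(P),"z95",z.round(4),"rect",cv2.minAreaRect(P[:,:2].astype(np.float32)*1000),"TOP",cv2.minAreaRect(T[:,:2].astype(np.float32)*1000))
            X=np.percentile(T,[2,98],axis=0);print("  top mid",X.mean(0).round(4),T.mean(0).round(4))
E
python3 look.py 2 wrist
```

```text
2.0167 [ 0.5031 -0.2641  0.2226] [ 0.7   0.33 -0.41  1.79  0.15  1.05  0.41] [-0.4 -1.3 -0.2] [-0.14 -0.05  0.05] 0.07019192241506785 0.0
tool y [ 0.985  0.174 -0.   ] 10.041898974395199 tool z [-0. -0. -1.]
relay_plate 0.75 7201 z95 0.0654 rect ((506.1567687988281, -266.74176025390625), (87.52159118652344, 134.85150146484375), 9.17318344116211) TOP ((505.8902282714844, -264.0343017578125), (54.82051467895508, 85.95977020263672), 9.004913330078125)
  top mid [ 0.5056 -0.2635  0.0645] [ 0.5052 -0.2602  0.0649]
relay_mid 0.81 862 z95 0.0582 rect ((515.5097045898438, -382.68359375), (275.6247253417969, 40.378787994384766), 89.35022735595703) TOP ((513.4781494140625, -364.5242614746094), (27.093585968017578, 240.5113067626953), 1.4539546966552734)
  top mid [ 0.5123 -0.3641  0.1908] [ 0.5131 -0.4667  0.0664]
relay_mid 0.71 1789 z95 0.1027 rect ((507.502197265625, -268.8543395996094), (35.13593292236328, 50.49428176879883), 8.957267761230469) TOP ((506.04559326171875, -263.4706115722656), (27.41050910949707, 39.29228210449219), 9.576685905456543)
  top mid [ 0.5058 -0.2634  0.1013] [ 0.5057 -0.263   0.1013]
```

step_arm(plan="0.003 0.001 -0.03 0 0 -0.8; 0.003 0.001 -0.06 0 0 -0.8; 0.003 0.001 -0.09 0 0 -0.8; 0.003 0.001 -0.115 0 0 -0.8; 0.003 0.001 -0.135 0 0 -0.8; 0.003 0.001 -0.155 0 0 -0.8; 0.003 0.001 -0.155 0 0 -0.8; 0.003 0.001 -0.155 0 0 -0.8")

```text
clock: 2.83
tcp_pos: [0.5052, -0.2634, 0.0671]
eef_rot: [-0.001, 0.648, 0.762, -0.0]
contact_force: [1.0, -0.7, 0.7]
finger_gap: 0.0705
grip_force: 0.0
```

```bash
python3 look.py 3 wrist top
python3 - <<'E'
import cv2;a=cv2.imread('pics/wrist_3.png');b=cv2.imread('pics/scene1.png');cv2.imwrite('pics/w3.png',a)
E
```

```text
2.8333 [ 0.5052 -0.2634  0.0671] [ 0.65  0.53 -0.36  1.91  0.26  0.75  0.3 ] [ 1.  -0.7  0.7] [-0.04 -0.11  0.05] 0.07047754434079077 0.0
tool y [ 0.987  0.16  -0.002] 9.210474693203837 tool z [-0.002  0.001 -1.   ]
relay_plate 0.84 16100 z95 0.0651 rect ((504.19525146484375, -257.582275390625), (89.74259185791016, 116.4859619140625), 9.186169624328613) TOP ((500.58544921875, -233.86346435546875), (55.953975677490234, 25.206523895263672), 9.206487655639648)
  top mid [ 0.4996 -0.2276  0.0641] [ 0.4996 -0.2274  0.0645]
relay_mid 0.78 5584 z95 0.1024 rect ((504.1051025390625, -255.81687927246094), (27.991609573364258, 24.737878799438477), 9.442846298217773) TOP ((504.094482421875, -255.83047485351562), (28.190465927124023, 24.511571884155273), 8.756502151489258)
  top mid [ 0.504  -0.2553  0.1003] [ 0.504  -0.2548  0.1011]
relay_mid 0.39 50 z95 0.0171 rect ((496.1171569824219, -384.21307373046875), (10.229034423828125, 5.524343490600586), 76.10240936279297) TOP ((496.3103332519531, -381.4912109375), (7.546441555023193, 2.140728712081909), 30.905189514160156)
  top mid [ 0.4968 -0.3816 
[... 246 characters left out ...]
51123046875), 8.959604263305664)
  top mid [ 0.4979 -0.2268  0.0647] [ 0.4979 -0.2267  0.0634]
relay_mid 0.69 182 z95 0.0786 rect ((489.131103515625, -408.6273193359375), (42.49065017700195, 48.11820602416992), 19.759885787963867) TOP ((486.23681640625, -401.1729736328125), (38.9464225769043, 26.094745635986328), 27.436878204345703)
  top mid [ 0.4864 -0.3998  0.0768] [ 0.4864 -0.4002  0.0755]
relay_mid 0.68 195 z95 0.0777 rect ((512.004150390625, -493.084228515625), (39.931190490722656, 28.993120193481445), 69.73987579345703) TOP ((511.9935607910156, -492.9698486328125), (39.55241012573242, 26.838029861450195), 69.35733032226562)
  top mid [ 0.5125 -0.4923  0.076 ] [ 0.5118 -0.4918  0.075 ]
```

View pics/w3.png

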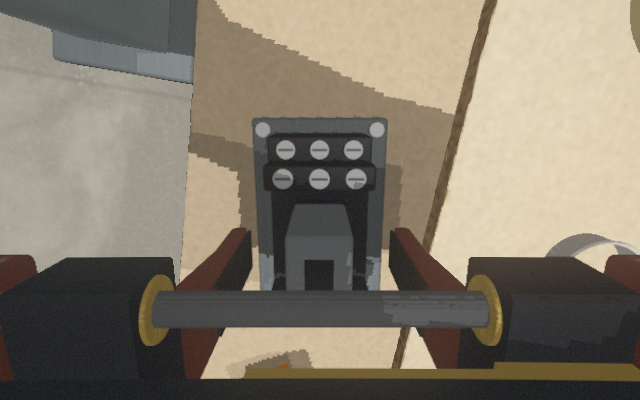

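The relay (318,250) sits centred between the open fingers. I'll close on it and compute the rocking poses.

step_arm(plan="0 0 0 0 0 0; 0 0 0 0 0 0; 0 0 0 0 0 0; 0 0 0 0 0 0; 0 0 0 0 0 0; 0 0 0 0 0 0", fingers=0.01, newtons=60)

```text
clock: 3.63
tcp_pos: [0.5063, -0.2626, 0.0676]
eef_rot: [-0.0, 0.647, 0.762, -0.0]
contact_force: [-0.2, -0.2, -0.3]
finger_gap: 0.0336
grip_force: 0.0
```

```bash
cat > rock.py <<'E'
import numpy as np
def Rt(a): a=np.radians(a); return np.array([[np.cos(a),-np.sin(a)],[np.sin(a),np.cos(a)]])
yaw=np.radians(9.2)
tcp=np.array([0,-.003]) # rel mid, (y,z)
E=np.array([.020,-.031]); B=np.array([-.01275,-.037]); L=np.array([.01275,-.043])
def out(a,mid):
    t=mid+Rt(a)@tcp-tcp
    print(a,"row",(t[0]*-np.sin(yaw)).round(4),(t[0]*np.cos(yaw)).round(4),t[1].round(4),(a*np.cos(yaw)).round(2),(a*np.sin(yaw)).round(2),"mid",mid.round(4),"tipsrise",[(mid+Rt(a)@q-q)[1].round(4) for q in(L*[-1,1],L)])
for a in -np.arange(2,15,2.): m=E-Rt(a)@E; out(a,m)
b=m+Rt(a)@B
print("back, relative to start")
for a in np.arange(-11,13.1,3): out(a,b-Rt(a)@B)
E
python3 rock.py
```

```text
-2.0 row -0.0002 0.001 0.0007 -1.97 -0.32 mid [0.0011 0.0007] tipsrise [np.float64(0.0012), np.float64(0.0003)]
-4.0 row -0.0003 0.002 0.0013 -3.95 -0.64 mid [0.0022 0.0013] tipsrise [np.float64(0.0023), np.float64(0.0005)]
-6.0 row -0.0005 0.003 0.0019 -5.92 -0.96 mid [0.0033 0.0019] tipsrise [np.float64(0.0035), np.float64(0.0008)]
-8.0 row -0.0007 0.004 0.0025 -7.9 -1.28 mid [0.0045 0.0025] tipsrise [np.float64(0.0047), np.float64(0.0011)]
-10.0 row -0.0008 0.0051 0.003 -9.87 -1.6 mid [0.0057 0.003 ] tipsrise [np.float64(0.0059), np.float64(0.0014)]
-12.0 row -0.001 0.0062 0.0035 -11.85 -1.92 mid [0.0069 0.0035] tipsrise [np.float64(0.0071), np.float64(0.0018)]
-14.0 row -0.0012 0.0073 0.004 -13.82 -2.24 mid [0.0081 0.0039] tipsrise [np.float64(0.0083), np.float64(0.0021)]
back, relative to start
-11.0 row -0.0009 0.0057 0.005 -10.86 -1.76 mid [0.0063 0.005 ] tipsrise [np.float64(0.0082), np.float64(0.0033)]
-8.0 row -0.0007 0.0041 0.006 -7.9 -1.28 mid [0.0045 0.006 ] tipsrise [np.float64(0.0082), np.float64(0.0046)]
-5.0 row -0.0004 0.0024 0.0069 -4.94 -0.8 mid [0.0027 0.0068] tipsrise [np.float64(0.0081), np.float64(0.0059)]
-2.0 row -0.0001 0.0007 0.0076 -1.97 -0.32 mid [0.0008 0.0076] tipsrise [np.float64(0.0081), np.float64(0.0072)]
1.0 row 0.0002 -0.0011 0.0083 0.99 0.16 mid [-0.0011  0.0083] tipsrise [np.float64(0.0081), np.float64(0.0085)]
4.0 row 0.0005 -0.0028 0.0089 3.95 0.64 mid [-0.0031  0.0089] tipsrise [np.float64(0.0081), np.float64(0.0099)]
7.0 row 0.0008 -0.0047 0.0094 6.91 1.12 mid [-0.0051  0.0094] tipsrise [np.float64(0.0081), np.float64(0.0113)]
10.0 row 0.0011 -0.0065 0.0098 9.87 1.6 mid [-0.0071  0.0098] tipsrise [np.float64(0.0082), np.float64(0.0126)]
13.0 row 0.0014 -0.0083 0.0101 12.83 2.08 mid [-0.0091  0.01  ] tipsrise [np.float64(0.0083), np.float64(0.014)]
```

step_arm(plan="0 0 0 0 0 0; 0 0 0 0 0 0; 0 0 0 0 0 0; 0 0 0 0 0 0; 0 0 0 0 0 0; 0 0 0 0 0 0")

```text
clock: 4.13
tcp_pos: [0.5055, -0.2628, 0.0676]
eef_rot: [-0.001, 0.647, 0.762, -0.0]
contact_force: [-5.5, 0.5, 4.4]
finger_gap: 0.0279
grip_force: 60.0
```

Firm grip at 28 mm. First lean goes to the left, in two calls.

step_arm(plan="0 0.001 0.0007 -2 -0.3 0; -0.0003 0.002 0.0013 -4 -0.6 0; -0.0005 0.003 0.0019 -6 -1 0; -0.0007 0.004 0.0025 -8 -1.3 0; -0.0007 0.004 0.0025 -8 -1.3 0")

```text
clock: 4.55
tcp_pos: [0.5052, -0.258, 0.0699]
eef_rot: [0.054, 0.645, 0.761, -0.047]
contact_force: [-2.9, -1.0, -0.9]
finger_gap: 0.0276
grip_force: 60.0
```

```bash
python3 look.py 4 wrist
```

```text
4.55 [ 0.5052 -0.258   0.0699] [ 0.5   0.48 -0.27  1.99  0.41  0.67  0.1 ] [-2.9 -1.  -0.9] [-0.26  0.62 -0.14] 0.02755552429658588 59.993281960487366
tool y [ 0.986  0.164 -0.001] 9.44926887318866 tool z [ 0.022 -0.141 -0.99 ]
relay_plate 0.95 14162 z95 0.0652 rect ((504.728515625, -248.16879272460938), (86.8580322265625, 100.39509582519531), 9.35065746307373) TOP ((500.9493103027344, -233.73968505859375), (55.99346160888672, 26.362953186035156), 8.881327629089355)
  top mid [ 0.4998 -0.227   0.0633] [ 0.4997 -0.2265  0.0643]
relay_mid 0.81 5574 z95 0.1041 rect ((503.8789367675781, -246.24102783203125), (28.5880126953125, 23.77167320251465), 8.206238746643066) TOP ((503.97210693359375, -246.26373291015625), (27.802248001098633, 23.848182678222656), 8.510833740234375)
  top mid [ 0.504  -0.246   0.1019] [ 0.5038 -0.2456  0.1021]
relay_mid 0.66 580 z95 0.0354 rect ((494.4273986816406, -320.85552978515625), (20.071096420288086, 192.37371826171875), 5.338942527770996) TOP ((493.1430969238281, -305.52008056640625), (12.36899185180664, 162.24819946289062), 2.704033374786377)
  top mid [ 0.4965 -0.3049  0.101 ] [ 0.4964 -0.3701  0.0433]
```

step_arm(plan="0 0.0011 0.0005 -2 -0.3 0; -0.0003 0.0022 0.001 -4 -0.6 0; -0.0005 0.0033 0.0015 -6 -1 0; -0.0005 0.0033 0.0015 -6 -1 0; -0.0005 0.0033 0.0015 -6 -1 0")

```text
clock: 5.12
tcp_pos: [0.505, -0.255, 0.0712]
eef_rot: [0.093, 0.642, 0.757, -0.08]
contact_force: [-3.0, 1.1, -4.1]
finger_gap: 0.0276
grip_force: 60.0
```

```bash
cat > tilt.py <<'E'
from h import *
import sys
n="wrist";s=status.observe();cal=cams.calibration(n);im,d=cams.read_camera(n);cv2.imwrite(f"pics/t_{sys.argv[1]}.png",im)
print(s["tcp_pos"].round(4),s["contact_force"].round(1),s["ft_torque"].round(2))
r=max((r for r in cams.regions_of(n,"relay_mid")),key=lambda r:r["mask"].sum())
m=cv2.erode(r["mask"].astype(np.uint8),np.ones((9,9)))>0
P=cloud(cal,m,d)
P=P[P[:,2]>np.percentile(P[:,2],90)-.02]
for _ in range(4):
    c=np.median(P,0);A=np.c_[P[:,:2]-c[:2],np.ones(len(P))];k=np.linalg.lstsq(A,P[:,2],rcond=None)[0]
    e=np.abs(A@k-P[:,2]);P=P[e<max(.0015,1.5*np.median(e))]
y=np.radians(9.2)
print("n",len(P),"centre",c.round(4),"tilt left deg",-np.degrees(np.arctan(k[0]*-np.sin(y)+k[1]*np.cos(y))).round(1),"tilt x",np.degrees(np.arctan(k[0]*np.cos(y)+k[1]*np.sin(y))).round(1))
for r in cams.regions_of(n,"relay_plate")[:1]:
    P=cloud(cal,r["mask"],d);T=P[(P[:,2]>.055)&(P[:,2]<.07)&(P[:,1]>-.245)];T=T
    print("term",cv2.minAreaRect(T[:,:2].astype(np.float32)*1000),np.median(T,0).round(4),np.percentile(T[:,2],95).round(4))
E
python3 tilt.py 5
```

```text
[ 0.505  -0.255   0.0712] [-3.   1.1 -4.1] [ 0.3   0.55 -0.13]
n 2189 centre [ 0.503  -0.2398  0.1023] tilt left deg 19.2 tilt x -0.2
term ((500.17059326171875, -227.28993225097656), (55.90685272216797, 13.955445289611816), 8.937546730041504) [ 0.4999 -0.2253  0.0642] 0.0659
```

View pics/t_5.png

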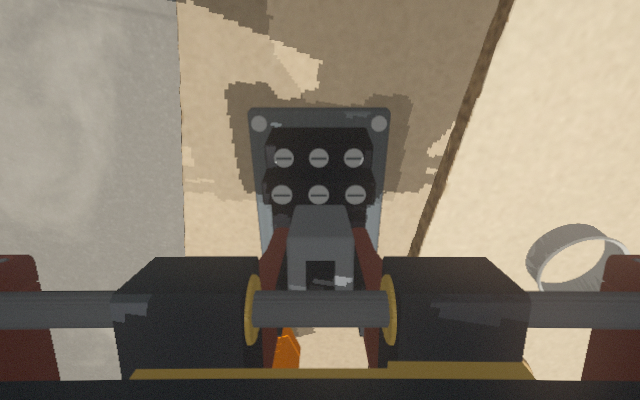

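The relay (318,235) leans left and the plate hasn't moved. Next I'll lean it back about the raised blade.

step_arm(plan="0.0003 -0.0016 0.001 3 0.5 0; 0.0005 -0.0032 0.002 5.9 1 0; 0.0008 -0.0049 0.0029 8.9 1.4 0; 0.0011 -0.0066 0.0036 11.8 1.9 0; 0.0014 -0.0084 0.0043 14.8 2.4 0; 0.0017 -0.0101 0.0049 17.8 2.9 0; 0.0017 -0.0101 0.0049 17.8 2.9 0")

```text
clock: 5.85
tcp_pos: [0.5072, -0.2676, 0.0763]
eef_rot: [-0.026, 0.649, 0.76, 0.024]
contact_force: [-0.7, -1.6, -4.3]
finger_gap: 0.0277
grip_force: 60.0
```

```bash
python3 tilt.py 6
```

```text
[ 0.5072 -0.2676  0.0763] [-0.7 -1.6 -4.3] [-0.33  0.01 -0.04]
n 1792 centre [ 0.5071 -0.2634  0.1104] tilt left deg 3.4 tilt x 0.3
term ((501.34100341796875, -227.46791076660156), (56.17898178100586, 12.948485374450684), 9.042675971984863) [ 0.5014 -0.2273  0.0645] 0.0662
```

step_arm(plan="0.0003 -0.0019 0.0005 3 0.5 0; 0.0006 -0.0037 0.0009 5.9 1 0; 0.0008 -0.0049 0.0011 7.9 1.3 0; 0.0008 -0.0049 0.0011 7.9 1.3 0; 0.0008 -0.0049 0.0011 7.9 1.3 0")

```text
clock: 6.42
tcp_pos: [0.5082, -0.2713, 0.078]
eef_rot: [-0.077, 0.644, 0.758, 0.066]
contact_force: [-0.0, -3.6, -2.2]
finger_gap: 0.0275
grip_force: 60.0
```

```bash
python3 tilt.py 7
```

```text
[ 0.5082 -0.2713  0.078 ] [-0.  -3.6 -2.2] [-1.24 -0.    0.09]
n 1759 centre [ 0.5087 -0.2715  0.1124] tilt left deg -3.1 tilt x -0.3
term ((501.081787109375, -226.50717163085938), (55.807430267333984, 12.689346313476562), 9.318690299987793) [ 0.5011 -0.2266  0.0644] 0.0661
```

View pics/t_7.png

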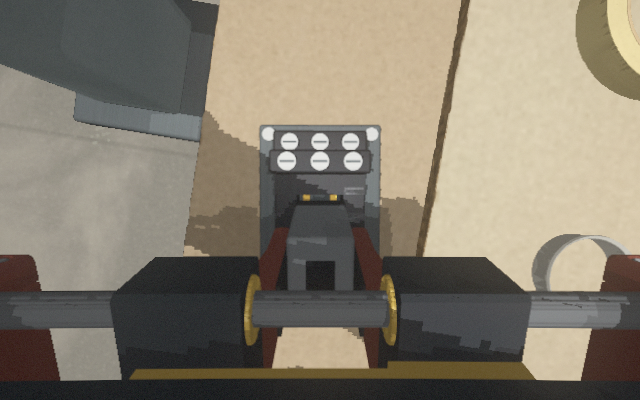

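The left slot's brass contacts now show at (320,197), so the left blade is out or almost out. I'll lean a little more, then begin a gentle lift.

step_arm(plan="0.0001 -0.0009 0.0003 1.5 0.25 0; 0.0003 -0.0018 0.0006 3 0.5 0; 0.0003 -0.0018 0.0006 3 0.5 0; 0.0003 -0.0018 0.0016 3 0.5 0; 0.0003 -0.0018 0.0026 3 0.5 0; 0.0003 -0.0018 0.0026 3 0.5 0")

```text
clock: 7.07
tcp_pos: [0.5077, -0.2721, 0.0796]
eef_rot: [-0.099, 0.642, 0.756, 0.084]
contact_force: [0.3, -1.3, -6.9]
finger_gap: 0.0279
grip_force: 60.0
```

```bash
python3 tilt.py 8
```

```text
[ 0.5077 -0.2721  0.0796] [ 0.3 -1.3 -6.9] [-0.91 -0.39 -0.  ]
n 1750 centre [ 0.5086 -0.2742  0.114 ] tilt left deg -5.9 tilt x -0.1
term ((501.32275390625, -226.41046142578125), (55.26199722290039, 13.098949432373047), 9.170300483703613) [ 0.5015 -0.2267  0.0644] 0.066
```

Only one blade is holding, pulling at about 6 N. I'll keep lifting slowly.

step_arm(plan="0 0 0.001 0 0 0; 0 0 0.002 0 0 0; 0 0 0.003 0 0 0; 0 0 0.004 0 0 0; 0 0 0.004 0 0 0")

```text
clock: 7.63
tcp_pos: [0.5085, -0.2721, 0.085]
eef_rot: [-0.098, 0.642, 0.756, 0.084]
contact_force: [0.9, -0.2, -0.4]
finger_gap: 0.0277
grip_force: 60.0
```

```bash
python3 tilt.py 9
```

```text
[ 0.5085 -0.2721  0.085 ] [ 0.9 -0.2 -0.4] [-0.3  -0.09 -0.01]
n 1755 centre [ 0.5093 -0.2744  0.1194] tilt left deg -6.0 tilt x -0.2
term ((501.56134033203125, -226.28179931640625), (55.70781326293945, 13.340232849121094), 9.240694999694824) [ 0.5012 -0.2268  0.0644] 0.066
```

The relay is free. I'll lift it, straighten the hand and carry it to the punnet at about (0.500, -0.042).

step_arm(plan="0 0 0.01 0 0 0; 0 0 0.03 0 0 0; 0 0 0.055 -4 -0.6 0; 0 0.01 0.08 -8 -1.3 0; 0 0.02 0.1 -12 -1.9 0; -0.002 0.035 0.11 -14.8 -2.4 0; -0.004 0.06 0.11 -14.8 -2.4 0; -0.005 0.09 0.11 -14.8 -2.4 0")

```text
clock: 8.45
tcp_pos: [0.5031, -0.1817, 0.1963]
eef_rot: [0.002, 0.648, 0.762, -0.001]
contact_force: [0.0, 0.0, -1.7]
finger_gap: 0.0275
grip_force: 60.0
```

step_arm(plan="0 0.03 0 0 0 0; -0.001 0.06 0 0 0 0; -0.002 0.09 0 0 0 0; -0.003 0.12 0 0 0 0; -0.003 0.138 0 0 0 0; -0.003 0.138 0 0 0 0; -0.003 0.138 0 0 0 0")

```text
clock: 9.03
tcp_pos: [0.5, -0.0432, 0.195]
eef_rot: [0.001, 0.646, 0.763, -0.001]
contact_force: [0.6, -0.3, -1.3]
finger_gap: 0.0276
grip_force: 60.0
```

```bash
python3 tilt.py 10
python3 - <<'E'
from h import *
for n in("wrist","scene"):
    im,d=cams.read_camera(n);cal=cams.calibration(n)
    cv2.imwrite(f"pics/{n}_10.png",im)
    for r in cams.regions_of(n,"clear_punnet")[:2]:
        P=cloud(cal,r["mask"],d);print(n,r["p"],len(P),cv2.minAreaRect(P[:,:2].astype(np.float32)*1000),np.percentile(P,[1,99],axis=0).round(3))
im=cv2.imread("pics/scene_10.png")[140:300,180:440];w=cv2.imread("pics/wrist_10.png")
cv2.imwrite("pics/c10.png",np.vstack([cv2.resize(im,(480,295)),cv2.resize(w,(480,300))]))
E
```

```text
[ 0.5    -0.0432  0.195 ] [ 0.6 -0.3 -1.3] [-0.07 -0.07 -0.01]
n 2000 centre [ 0.4995 -0.0364  0.2287] tilt left deg 6.7 tilt x 0.1
term ((504.86871337890625, -222.958740234375), (46.716678619384766, 12.046418190002441), 10.5254487991333) [ 0.5042 -0.221   0.0637] 0.0659
scene 0.8 1177 ((500.8546142578125, -12.894363403320312), (138.26300048828125, 170.0590057373047), 2.2989091873168945) [[ 0.435 -0.096 -0.002]
 [ 0.568 -0.003  0.044]]
scene 0.39 760 ((658.3367919921875, 309.7500305175781), (283.5787353515625, 125.14997863769531), 60.40590286254883) [[0.585 0.19  0.002]
 [0.718 0.365 0.075]]
```

View pics/c10.png

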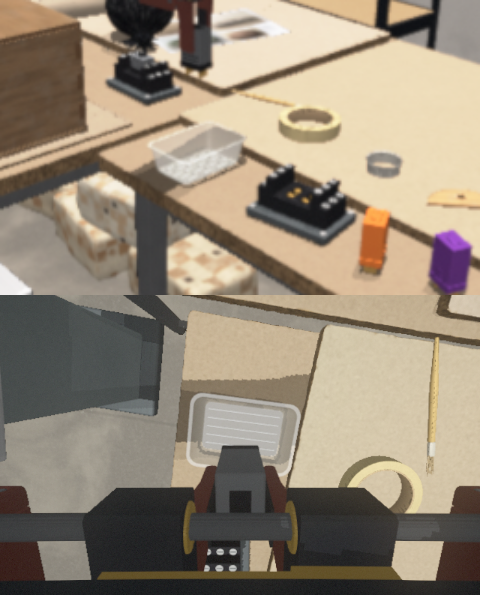

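The scene view shows the relay held at (200,45) over the punnet, and the plate still in place with its empty contacts at (300,190). Now I'll lower it.

step_arm(plan="0.001 -0.003 -0.03 0 0 0; 0.001 -0.003 -0.06 0 0 0; 0.001 -0.003 -0.09 0 0 0; 0.001 -0.003 -0.115 0 0 0; 0.001 -0.003 -0.13 0 0 0; 0.001 -0.003 -0.138 0 0 0; 0.001 -0.003 -0.142 0 0 0; 0.001 -0.003 -0.145 0 0 0")

```text
clock: 10.05
tcp_pos: [0.5013, -0.0473, 0.0493]
eef_rot: [0.001, 0.647, 0.762, -0.001]
contact_force: [-0.1, 0.0, 0.0]
finger_gap: 0.0277
grip_force: 60.0
```

step_arm(plan="0 0 -0.0015 0 0 0; 0 0 -0.003 0 0 0; 0 0 -0.0045 0 0 0; 0 0 -0.0045 0 0 0")

```text
clock: 10.38
tcp_pos: [0.5013, -0.0472, 0.0452]
eef_rot: [0.001, 0.647, 0.762, -0.0]
contact_force: [0.2, -0.1, -1.0]
finger_gap: 0.0277
grip_force: 60.0
```

step_arm(plan="0 0 -0.001 0 0 0; 0 0 -0.002 0 0 0; 0 0 -0.003 0 0 0; 0 0 -0.003 0 0 0")

```text
clock: 10.72
tcp_pos: [0.5011, -0.0472, 0.0422]
eef_rot: [0.001, 0.647, 0.762, -0.001]
contact_force: [-0.9, -0.3, 4.0]
finger_gap: 0.0276
grip_force: 60.0
```

Floor contact. Now I'll release.

step_arm(plan="0 0 0 0 0 0; 0 0 0 0 0 0; 0 0 0 0 0 0; 0 0 0 0 0 0; 0 0 0 0 0 0; 0 0 0 0 0 0", fingers=0.06)

```text
clock: 11.22
tcp_pos: [0.5009, -0.0472, 0.0417]
eef_rot: [0.001, 0.647, 0.762, -0.001]
contact_force: [-0.6, -0.4, -1.1]
finger_gap: 0.0594
grip_force: 0.0
```

step_arm(plan="0 0 0.01 0 0 0; 0 0 0.03 0 0 0; 0 0 0.06 0 0 0; 0 0 0.09 0 0 0; 0 0 0.12 0 0 0; 0 0 0.15 0 0 0; 0 0 0.18 0 0 0; 0 0 0.18 0 0 0")

```text
clock: 11.88
tcp_pos: [0.5042, -0.0467, 0.2282]
eef_rot: [0.005, 0.647, 0.762, 0.002]
contact_force: [1.3, 0.6, -0.9]
finger_gap: 0.0599
grip_force: 0.0
```

```bash
python3 look.py 11 wrist top scene
python3 - <<'E'
from h import *
im=cv2.imread("pics/scene_11.png")[140:300,180:440];w=cv2.imread("pics/wrist_11.png")
cv2.imwrite("pics/c11.png",np.vstack([cv2.resize(im,(480,295)),cv2.resize(w,(480,300))]))
E
```

```text
11.8833 [ 0.5042 -0.0467  0.2282] [ 0.45  0.24 -0.56  1.92  0.15  1.01 -0.01] [ 1.3  0.6 -0.9] [-0.01 -0.11  0.02] 0.05989850921823576 0.0
tool y [0.987 0.162 0.009] 9.331701401656346 tool z [ 0.01  -0.003 -1.   ]
relay_plate 0.68 2729 z95 0.0651 rect ((490.83892822265625, -167.94346618652344), (84.98931884765625, 280.80548095703125), 9.80636978149414) TOP ((485.12066650390625, -131.05233764648438), (55.39865493774414, 206.46939086914062), 9.470982551574707)
  top mid [ 0.5008 -0.2245  0.063 ] [ 0.5006 -0.2217  0.0667]
relay_mid 0.86 1375 z95 0.0773 rect ((502.3492126464844, -48.636966705322266), (27.381437301635742, 40.48302459716797), 9.866148948669434) TOP ((502.3629150390625, -48.715023040771484), (27.38105583190918, 40.32396697998047), 9.868264198303223)
  top mid [ 0.5021 -0.0479  0.0758] [ 0.5022 -0.0474  0.076 ]
relay_plate 0.84 1321 z95 0.0643 rect ((505.35601806640625, -262.24884033203125), (89.13626861572266, 137.05624389648438), 7.13812255859375) TOP ((504.7589416503906, -261.1237487792969), (55.91620635986328, 86.7979507446289), 9.55203628540039)
  top mid [ 0.5055 -0.26
[... 558 characters left out ...]
7971191406), 68.11756896972656)
  top mid [ 0.5114 -0.4935  0.0743] [ 0.5113 -0.4937  0.0736]
relay_mid 0.87 614 z95 0.0735 rect ((548.855224609375, -493.5873107910156), (117.68942260742188, 47.78712844848633), 5.801108360290527) TOP ((512.5525512695312, -498.2810974121094), (40.71105194091797, 29.26058578491211), 68.73096466064453)
  top mid [ 0.5125 -0.499   0.071 ] [ 0.5105 -0.4995  0.0719]
relay_mid 0.79 353 z95 0.0746 rect ((530.1926879882812, 8.035331726074219), (181.8036651611328, 44.63237762451172), 63.5020751953125) TOP ((498.8210144042969, -51.42218017578125), (28.944896697998047, 43.249271392822266), 11.129742622375488)
  top mid [ 0.4988 -0.0519  0.0723] [ 0.4978 -0.0543  0.0731]
```

View pics/c11.png

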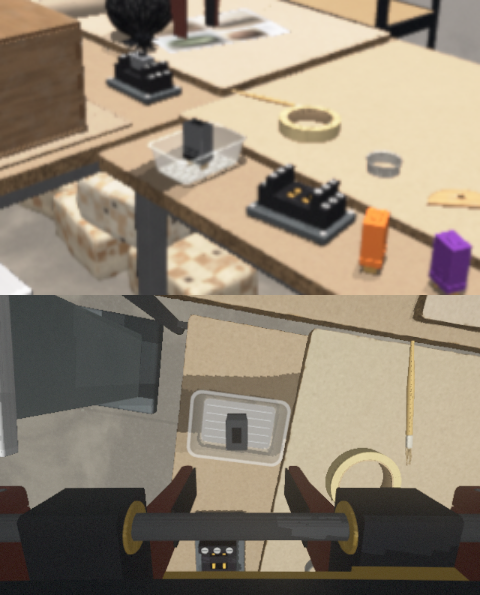

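The relay stands upright in the punnet at (236,432), its centre about 46 mm up, and the plate is unmoved.

```bash
python3 -c "
from bench import order
print(order.sign_off())"
```

```text
the job is handed in; nothing more can be done
None
```

I rocked the tall relay left and then right until it came free, and it now stands upright in the clear punnet. The socket plate stayed down within a few millimetres of where it was, and the arm kept clear of the timer plate. I handed the job in at about 12 s, but the hand-in returned no verdict.

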